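# Run a thread tap to the bottom of a nut block

### The job

Pick up the bar tap wrench and seat it gently, all the way down, on the square of the tap that stands started in the nut block in the vise. Run the tap clockwise to the bottom of its blind hole, half a turn forward and then a quarter turn back each time to free the thread; do not lean or press hard on the tap, and when you feel it bottom, stop there and do not force it. Let go and leave the wrench sitting square on the tap, with everything else on the bench undisturbed.

Things in the scene. Friction and masses are not known exactly. Their poses are not given: they have to be found in the camera images.
- vise: Grey-blue drill-press vise fixed to the bench, about 220 x 136 x 54 mm, with a 40 mm steel nut block in its jaws; the tap stands upright in the block. Origin on the bench under the tap's axis; z up; x points from the vise's screw handle (x = -0.12) to the fixed jaw (x = +0.05). The block's top is at z = 0.060, the vise's jaws at 0.054.
- tap_seat (a point): Centre of the tap's round shoulder (20 mm across), about 90 mm above the bench, where the wrench comes to sit; turns with the tap. z up along the tap. Above it stands the 14 mm square end, 16.5 mm tall, its top 4.5 mm tapered to 8.5 mm; flats face the point's x and y. Pushed sideways at the square the tap leans like a spring, about 4.5 N per mm; 5 degrees of lean (3 mm, 14 N) breaks it.
- tap: Threaded part of the tap, 24 mm across. Origin on its axis, about level with the block's top (60 mm up) at the start; z up. It sinks 3 mm per turn clockwise seen from above (forward), takes about 0.35 N m either way, and stays where left. It bottoms 295 to 385 degrees from its start, at an unmarked hard stop to be felt; its shank winds up 1 rad per 20 N m and snaps at 1.0 N m.
- wrench: Loose steel bar tap wrench, 0.32 kg, 241 mm long, flat on the bench. Origin: middle of the hub's underside; x along the arms, z up. Hub 44 mm along x, 30 mm across y (grip here), 22 mm tall, with a 15.2 mm square socket right through on the z axis, sides along x and y; it fits the tap at any quarter turn, play 5 deg each way. Arms round, 12 mm thick (ball ends 15 mm), 11 mm above the underside.
- finished_nut_0: Bystander to be left alone: finished nut block at the back, loose on the bench; origin at the centre of its underside.
- finished_nut_1: Bystander to be left alone: other finished nut block at the back, loose on the bench; origin at the centre of its underside.
- tape: Bystander to be left alone: roll of masking tape, loose on the bench; origin at the centre of its underside.
- battery: Bystander to be left alone: black and orange spare battery, loose on the bench; origin at the centre of its underside.
- plane: Bystander to be left alone: block plane, loose on the bench; origin at the centre of its underside.
- carton: Bystander to be left alone: screw carton, loose on the bench; origin at the centre of its underside.
Not all that is in view belongs to the job. There is more than one size of the wrench; the job needs the larger.

How it is judged:
On the way, in this order (a step that is already met when the one before it is completed fails the run):
1. the wrench sits down on the tap's shoulder with the square in its socket (horizontal distance between wrench and tap_seat below 0.004 m and z of wrench in the frame of tap_seat between -0.004 and 0.004 m and angle between wrench's own z axis and vertical below 0.14 rad), for 0.2 s.
2. the tap has been turned about half a turn forward (stopped between 137 and 223 degrees past its start) (distance of tap from where it was at the start of the episode between 0.001146 and 0.001862 m and angular speed of tap below 0.4 rad/s and horizontal distance between wrench and tap_seat below 0.006 m and z of wrench in the frame of tap_seat below 0.012 m), for 0.05 s.
3. then about a quarter turn back (stopped between 45 and 128 degrees past its start) (distance of tap from where it was at the start of the episode between 0.000382 and 0.001074 m and angular speed of tap below 0.4 rad/s and horizontal distance between wrench and tap_seat below 0.006 m and z of wrench in the frame of tap_seat below 0.012 m), for 0.05 s.
4. again about half a turn forward (stopped between 229 and 315 degrees past its start) (distance of tap from where it was at the start of the episode between 0.00191 and 0.002626 m and angular speed of tap below 0.4 rad/s and horizontal distance between wrench and tap_seat below 0.006 m and z of wrench in the frame of tap_seat below 0.012 m), for 0.05 s.
5. then about a quarter turn back (stopped between 131 and 220 degrees past its start) (distance of tap from where it was at the start of the episode between 0.001098 and 0.001838 m and angular speed of tap below 0.4 rad/s and horizontal distance between wrench and tap_seat below 0.006 m and z of wrench in the frame of tap_seat below 0.012 m), for 0.05 s.
At the end, for the whole second after the job is handed in: The tap is at the bottom of its hole (within 0.095 rad, 5 degrees, of the stop), upright within 1.7 degrees, and the wrench rests on its shoulder: within 4 mm sideways and in height, tilted less than 8 degrees, at rest and released (all of step 1 and z of tap in the frame of vise below 0.057216 m and linear speed of wrench below 0.02 m/s and angle between tap_seat's own z axis and vertical below 0.03 rad); the robot touches nothing.
It fails at once if the wrench is rammed down on the tap (over 60 N while it is not being turned) (contact force between wrench and tap above 60 N and angle between the x axis of tap_seat and the x axis of tap, either way round below 0.006 rad).
It fails at once if the tap is leaned over by more than 5 degrees and breaks (angle between tap_seat's own z axis and vertical above 0.087 rad).
It fails at once if the tap is overloaded in torsion (more than 1.0 N m) and snaps (angle between the x axis of tap_seat and the x axis of tap, either way round above 0.05 rad).
It fails at once if a loose thing lying about the work is shifted by more than 15 mm (distance of any of finished_nut_0, finished_nut_1, tape, battery, plane, carton from where it was at the start of the episode above 0.015 m).
It also fails if it takes over 72 s, if anything falls off the work surface, if the arm or the gripper's body presses on something with over 40 N, if the wrist force passes 120 N, or if a joint passes its speed limit or range.

### The arm

A 7-joint arm with a two-finger parallel gripper is mounted at the origin on the work surface; the furniture and walls round the work are solid. World frame = base frame: x ahead of the robot, y to its left, z up, the work surface at z = 0. Lengths are in m, angles in rad, forces in N, time in s.
With the tool pointing down it reaches from about 0.4 to 0.925 m from the base axis. Payload 4.1 kg.
Tool frame: the origin (TCP) lies on the centre line of the jaws, within the pads' length; the fingertips stand 8 mm ahead of it and the grasp point (between the pads) lies 11 mm behind it; z points along the fingers, y is the direction in which the jaws open and shut (so a half turn about z gives the same grasp; the last joint's range is limited). The gripper opens to 85 mm and grips with 20 to 120 N. Pads are 22 mm wide; open, the fingers measure 114 mm over their backs; the gripper's body (76 mm by 85 mm) begins 54 mm behind the grasp point. The pads swing forward as they close: fully open they stand 13 mm farther back than shut.
Start: joints at [1.209, 0.398, 0.045, 1.537, -0.019, 1.207, -0.051], TCP at [0.169, -0.628, 0.239] pointing down, gripper open.
Joint ranges: [-2.82, 2.82], [-0.49, 2.23], [-1.37, 1.46], [0, 2.46], [-1.36, 4.5], [0.23, 2], [-2.94, 2.94]. Speed limits (rad/s): [2.57, 2.57, 3.14, 3.14, 3.14, 3.14, 3.14].

### API

Orientations are given as a 3x3 rotation matrix whose columns are the frame's x, y, z axes.
In Python, from workcell import * gives the robot as it stands.
- The arm moves only by the tool carry_out, never from a script. Its argument "targets" is a list of rows, each a list of 7 numbers: the shift along the tool's x, y, z in cm, then the turn, a rotation vector about the tool's x, y, z in degrees, then the opening in per cent of the stroke, from 0 (shut) to 100 (fully open). A call has 1 to 10 rows; each row shifts and turns the pose as measured when the row begins, along the tool's axes as they then stand; what a row does not reach is not made up. A row lasts 1/10 s, in which the tool goes at most 50 mm and 8.59 degrees, less where a joint would pass 70% of its speed; a pose out of reach is approached as far as the arm can. A call is refused whole if a number of a shift passes 5 or a number of a turn 8.59, either way. A call with a gripper value outside its range is refused whole. The fingers move at their own pace and stop on an object; "newtons" is the grip in N (left out, the last holds). Time passes only in rows, so rows that do not move let the fingers close. It gives the time, the measured TCP pose, the force and the opening at its end, in the units of the state.
- state(): the state, without advancing time (a new reading comes with each control period).
- camera(name): name is "scene" or "top"; returns the picture (384x512x3 uint8, red, green, blue); there is no depth.
- camera_model(name): a dict with "K" (3x3 intrinsics, pixels), "D" ([k1, k2, p1, p2, k3] as OpenCV has them; the pictures are not rectified), "position" and "attitude" of the camera in the world. Camera axes: x right, y down, z forward; pixel columns grow to the right and rows downward; lengths in m; the calibration is good to about 2 mm. A picture is of the moment at which its call begins. camera_model takes no time and is no camera call.
- sign_off(): hands the job in, once; it reports no verdict.
Trained networks look in the newest picture that a camera, given by its name, has taken for a name from the list of things; names that differ only in an ending like _2 or _b are one class to them, and where a whole thing is asked for, a point or a joint stands for the part that bears it (a point fixed in the world has none). Each returns a list of dicts, best first, with "score" (0 to 1); they miss things now and then, are a little off and sometimes report something else, mostly with a low value. They report only what shows in the picture. A call takes as long as a camera call. They do not tell look-alikes from the thing itself.
- look_for(camera, query): "at" ([x, y, z] in m, in world coordinates, good to about 4 mm: the middle of the surface that is visible of it).
- outline_of(camera, query): "pixels" (384x512 bool, what is visible of it).
- spot_point(camera, query): "at" ([x, y, z] in m, in world coordinates, good to about 4 mm: a listed point, or the origin of a listed thing).
The state is a dict: "clock": time; "q": joint angles; "qvel": joint speeds; "effort": joint torques, N m; "position": TCP position; "orientation": TCP orientation; "contact_force": force on the tool from outside, world axes, zero at the start; "ft_torque": the same for the moment, N m; "grip_width": finger opening in m.
Only numpy, scipy, OpenCV 4.12 (cv2) and the standard library are available. Lean on these libraries where they do the work, as an engineer would, in place of code of your own. Each camera call takes 0.05 s, during which the arm holds its last target. There are 200 camera calls.

## Working session

There is one attempt and no reset: what is moved stays moved. The work goes in short steps, Python scripts to look and compute and a tool call to move; the robot and the scene stay as the last step left them, time stands still between calls to the robot, and variables do not carry over. Pictures are saved under pics/ and viewed, about 8 in all and at most 12, crops included, and the job is handed in when it is done.

Besides the shell and the picture viewer there is one more tool, called after "Emit:" as name(argument=value, ...) on one line, values as JSON. carry_out: Moves the arm, as the interface text tells. Its arguments: {"type":"object","properties":{"targets":{"type":"array","items":{"type":"array","items":{"type":"number"}}},"newtons":{"type":"number"}},"required":["targets"]}

```bash
mkdir -p pics; ls
python3 - <<'E'
from workcell import *
import cv2,numpy as np
for n in("scene","top"):
    im=camera(n); cv2.imwrite(f"pics/{n}0.png",cv2.cvtColor(im,cv2.COLOR_RGB2BGR))
    print(n,camera_model(n))
    for q in("wrench","tap_seat","tap","vise"):
        print(q,[(r["score"],np.round(r["at"],4)) for r in spot_point(n,q)])
s=state();print(s)
E
```

```text
pics
scene {'K': array([[413.00093558,   0.        , 252.55890028],
       [  0.        , 413.00093558, 186.19299044],
       [  0.        ,   0.        ,   1.        ]]), 'D': array([-0.01567118,  0.        ,  0.        ,  0.        ,  0.        ]), 'position': array([-0.2218515 ,  0.50670079,  1.09502507]), 'attitude': array([[-0.58240658, -0.60678306,  0.54094075],
       [-0.81287665,  0.4395058 , -0.3821861 ],
       [-0.00584255, -0.6623058 , -0.74921084]])}
wrench [(0.69, array([ 0.4451, -0.0208,  0.0031])), (0.58, array([0.4986, 0.1408, 0.0013]))]
tap_seat [(0.38, array([ 0.5072, -0.2114,  0.0911]))]
tap [(0.49, array([ 0.5078, -0.2085,  0.0595]))]
vise [(0.81, array([ 5.132e-01, -2.106e-01,  4.000e-04]))]
top {'K': array([[379.15544609,   0.        , 252.79566367],
       [  0.        , 379.15544609, 190.47607098],
       [  0.        ,   0.        ,   1.        ]]), 'D': array([-0.10974852,  0.        ,  0.        ,  0.        ,  0.        ]), 'position': array([ 0.21749654, -0.01133883,  1.44069076]), 'attitude': array([[-0.02384162, -0.98180898,  0.18836853],
       [-0.9
[... 614 characters left out ...]
693727, -0.05070498]), 'qvel': array([ 0.00117566,  0.00114818, -0.00174891, -0.00078603, -0.00067605,
        0.00016467, -0.00066857]), 'effort': array([-1.12253361e-03, -4.74566782e+01,  1.36136826e+00, -2.54266405e+01,
        1.15231000e-02,  1.94547225e-03, -2.45098329e-05]), 'position': array([ 0.16885106, -0.62767435,  0.23931211]), 'orientation': array([[ 9.65663478e-01,  2.59796166e-01, -1.45518468e-05],
       [ 2.59796166e-01, -9.65663478e-01, -9.12783192e-06],
       [-1.64235627e-05,  5.03389992e-06, -1.00000000e+00]]), 'contact_force': array([-0.22700887,  0.56830551, -0.0179525 ]), 'ft_torque': array([-0.00441242, -0.06807753,  0.02124957]), 'grip_width': 0.08543116451707139}
```

View pics/scene0.png

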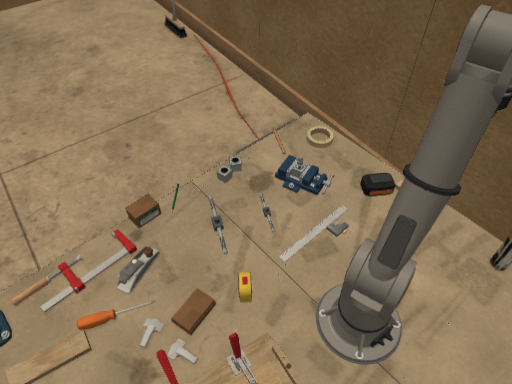

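View pics/top0.png

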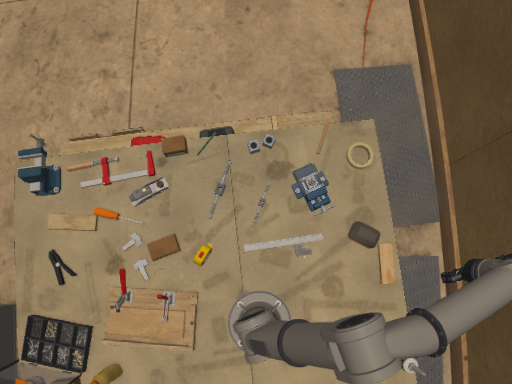

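```bash
cat > h.py <<'E'
from workcell import *
import cv2,numpy as np
def ray2plane(n,px,z):
    m=camera_model(n); u=cv2.undistortPoints(np.float64(px).reshape(-1,1,2),m["K"],m["D"]).reshape(-1,2)
    d=np.c_[u,np.ones(len(u))]@np.array(m["attitude"]).T; p=np.array(m["position"])
    return (p+d*((z-p[2])/d[:,2])[:,None])
def proj(n,P):
    m=camera_model(n);R=np.array(m["attitude"]).T
    return cv2.projectPoints(np.float64(P).reshape(-1,1,3),cv2.Rodrigues(R)[0],-R@np.array(m["position"]),m["K"],m["D"])[0].reshape(-1,2)
def axis(n,mask,z):
    ys,xs=np.nonzero(mask);P=ray2plane(n,np.c_[xs,ys],z)[:,:2]
    c=P.mean(0);w,v=np.linalg.eigh(np.cov((P-c).T));a=v[:,1];t=(P-c)@a
    return c,np.degrees(np.arctan2(a[1],a[0]))%180,np.ptp(t)
E
python3 - <<'E'
from h import *
tiles=[]
for n in("scene","top"):
    im=camera(n)
    for q,z in(("wrench",.011),("vise",.04)):
        for r in outline_of(n,q): print(n,q,r["score"],axis(n,r["pixels"],z))
    for c,w in(((.507,-.209,.09),24),((.498,.142,.011),40)):
        u,v=np.round(proj(n,[c])[0]).astype(int);print(n,u,v)
        t=im[v-w:v+w,u-w:u+w]; tiles.append(cv2.resize(t,(400,300) if 0 else (300,300),interpolation=cv2.INTER_CUBIC))
o=np.vstack([np.hstack(tiles[:2]),np.hstack(tiles[2:])])
cv2.imwrite("pics/c1.png",cv2.cvtColor(o,cv2.COLOR_RGB2BGR))
E
```

```text
scene wrench 0.75 (array([0.49551136, 0.14131727]), np.float64(160.0883612719098), np.float64(0.23977824314337698))
scene vise 0.79 (array([ 0.47672538, -0.19954569]), np.float64(12.905191758575825), np.float64(0.20128872217004834))
scene 300 160
scene 217 223
top wrench 0.82 (array([0.49589511, 0.14281663]), np.float64(159.81432508702366), np.float64(0.23281357346762277))
top wrench 0.42 (array([ 0.46789758, -0.02718431]), np.float64(157.8986030557722), np.float64(0.14788546030640293))
top vise 0.91 (array([ 0.48990254, -0.2107962 ]), np.float64(22.98496869731082), np.float64(0.19225756606656408))
top 313 181
top 219 190
```

View pics/c1.png

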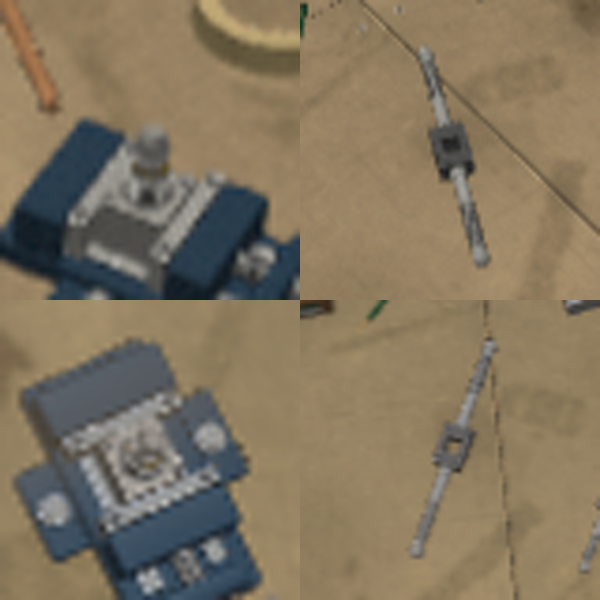

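```bash
cat >> h.py <<'E'
def plan(wps,p=None,yaw=None,g=100):
    """wps: (x,y,z,yaw_deg,n). prints rows"""
    s=state();R=np.array(s["orientation"])
    if p is None:p=np.array(s["position"])
    if yaw is None:yaw=np.degrees(np.arctan2(R[1,0],R[0,0]))
    for x,y,z,w,n in wps:
        d=(np.array([x,y,z])-p)/n; dy=((w-yaw+180)%360-180)/n
        for _ in range(n):
            a=np.radians(yaw);ex=np.array([np.cos(a),np.sin(a),0]);ey=np.array([np.sin(a),-np.cos(a),0])
            print([round(float(v),2) for v in(100*d@ex,100*d@ey,-100*d[2])]+[0,0,round(-dy,2),g])
            yaw+=dy
        p=np.array([x,y,z])
def st():
    s=state();R=np.array(s["orientation"])
    print("t%.2f p%s yaw%.2f tilt%.2f F%s T%s g%.4f q7 %.2f"%(s["clock"],np.round(s["position"],4),np.degrees(np.arctan2(R[1,0],R[0,0])),np.degrees(np.arccos(-R[2,2])),np.round(s["contact_force"],2),np.round(s["ft_torque"],3),s["grip_width"],s["q"][6]))
E
python3 - <<'E'
from h import *
plan([(.46,-.3,.28,80,10),(.4957,.1425,.2,160,10)])
E
```

```text
[3.66, -2.41, -0.41, 0, 0, np.float64(-6.49), 100]
[3.91, -1.98, -0.41, 0, 0, np.float64(-6.49), 100]
[4.11, -1.52, -0.41, 0, 0, np.float64(-6.49), 100]
[4.26, -1.05, -0.41, 0, 0, np.float64(-6.49), 100]
[4.35, -0.56, -0.41, 0, 0, np.float64(-6.49), 100]
[4.38, -0.07, -0.41, 0, 0, np.float64(-6.49), 100]
[4.36, 0.43, -0.41, 0, 0, np.float64(-6.49), 100]
[4.29, 0.92, -0.41, 0, 0, np.float64(-6.49), 100]
[4.15, 1.4, -0.41, 0, 0, np.float64(-6.49), 100]
[3.97, 1.86, -0.41, 0, 0, np.float64(-6.49), 100]
[4.42, -0.42, 0.8, 0, 0, np.float64(-8.0), 100]
[4.43, 0.2, 0.8, 0, 0, np.float64(-8.0), 100]
[4.36, 0.82, 0.8, 0, 0, np.float64(-8.0), 100]
[4.21, 1.42, 0.8, 0, 0, np.float64(-8.0), 100]
[3.97, 1.99, 0.8, 0, 0, np.float64(-8.0), 100]
[3.65, 2.52, 0.8, 0, 0, np.float64(-8.0), 100]
[3.27, 3.01, 0.8, 0, 0, np.float64(-8.0), 100]
[2.82, 3.43, 0.8, 0, 0, np.float64(-8.0), 100]
[2.31, 3.79, 0.8, 0, 0, np.float64(-8.0), 100]
[1.76, 4.07, 0.8, 0, 0, np.float64(-8.0), 100]
```

Emit:
carry_out(targets=[[3.7, -2.4, -0.4, 0, 0, -6.5, 100], [3.9, -2, -0.4, 0, 0, -6.5, 100], [4.1, -1.5, -0.4, 0, 0, -6.5, 100], [4.3, -1, -0.4, 0, 0, -6.5, 100], [4.4, -0.6, -0.4, 0, 0, -6.5, 100], [4.4, -0.1, -0.4, 0, 0, -6.5, 100], [4.4, 0.4, -0.4, 0, 0, -6.5, 100], [4.3, 0.9, -0.4, 0, 0, -6.5, 100], [4.2, 1.4, -0.4, 0, 0, -6.5, 100], [4, 1.9, -0.4, 0, 0, -6.5, 100]])

```text
clock: 1.8
position: [0.4596, -0.2886, 0.2792]
orientation: [[0.144, 0.99, -0.002], [0.989, -0.145, -0.007], [-0.008, -0.001, -1.0]]
contact_force: [0.2, -0.3, 0.1]
grip_width: 0.085
```

Emit:
carry_out(targets=[[4.4, -0.4, 0.8, 0, 0, -8, 80], [4.4, 0.2, 0.8, 0, 0, -8, 80], [4.4, 0.8, 0.8, 0, 0, -8, 80], [4.2, 1.4, 0.8, 0, 0, -8, 80], [4, 2, 0.8, 0, 0, -8, 80], [3.7, 2.5, 0.8, 0, 0, -8, 80], [3.3, 3, 0.8, 0, 0, -8, 80], [2.8, 3.4, 0.8, 0, 0, -8, 80], [2.3, 3.8, 0.8, 0, 0, -8, 80], [1.8, 4.1, 0.8, 0, 0, -8, 80]])

```text
clock: 2.8
position: [0.4751, 0.1711, 0.1975]
orientation: [[-0.966, 0.259, 0.016], [0.259, 0.966, -0.013], [-0.019, -0.008, -1.0]]
contact_force: [0.9, 0.3, -0.8]
grip_width: 0.068
```

Run:
```python
from h import *
st(); plan([(.4957,.1425,.08,160,8)],g=80)
```

```text
t2.80 p[0.4751 0.1711 0.1975] yaw165.00 tilt1.17 F[ 0.88  0.26 -0.81] T[-0.02   0.021  0.036] g0.0680 q7 0.66
[-0.34, -0.28, 1.47, 0, 0, np.float64(0.62), 80]
[-0.34, -0.28, 1.47, 0, 0, np.float64(0.62), 80]
[-0.35, -0.27, 1.47, 0, 0, np.float64(0.62), 80]
[-0.35, -0.27, 1.47, 0, 0, np.float64(0.62), 80]
[-0.35, -0.26, 1.47, 0, 0, np.float64(0.62), 80]
[-0.36, -0.26, 1.47, 0, 0, np.float64(0.62), 80]
[-0.36, -0.26, 1.47, 0, 0, np.float64(0.62), 80]
[-0.36, -0.25, 1.47, 0, 0, np.float64(0.62), 80]
```

```bash
cat >> h.py <<'E'
from scipy.spatial.transform import Rotation as Ro
def fix(x,y,z,w):
    """single total correction in tool frame to reach upright pose"""
    s=state();R=np.array(s["orientation"]);a=np.radians(w)
    Rt=np.array([[np.cos(a),np.sin(a),0],[np.sin(a),-np.cos(a),0],[0,0,-1]])
    d=np.array([x,y,z])-s["position"]
    print("shift cm",np.round(100*R.T@d,3),"turn deg",np.round(np.degrees(Ro.from_matrix(R.T@Rt).as_rotvec()),2))
E
python3 -c "
from h import *
fix(.4957,.1425,.08,160)"
```

```text
shift cm [-2.514 -2.133 11.815] turn deg [-0.43  1.09  4.99]
```

Emit:
carry_out(targets=[[-0.3, -0.3, 1.5, 0, 0, 0.6, 80], [-0.3, -0.3, 1.5, 0, 0, 0.6, 80], [-0.3, -0.3, 1.5, 0, 0, 0.6, 80], [-0.3, -0.3, 1.5, 0, 0, 0.6, 80], [-0.3, -0.3, 1.5, 0, 0, 0.6, 80], [-0.3, -0.3, 1.5, 0, 0, 0.6, 80], [-0.3, -0.2, 1.5, 0, 0, 0.6, 80], [0, 0, 0, 0, 0, 0, 80]])

```text
clock: 3.6
position: [0.4916, 0.1493, 0.0861]
orientation: [[-0.946, 0.325, 0.017], [0.325, 0.946, -0.009], [-0.019, -0.003, -1.0]]
contact_force: [-0.1, 0.0, -0.5]
grip_width: 0.0681
```

Run:
```python
from h import *
st(); 
im=camera("scene")
for n in("scene","top"):
    if n=="top": camera(n)
    for r in outline_of(n,"wrench"): print(n,r["score"],axis(n,r["pixels"],.011))
    print([(r["score"],np.round(r["at"],4)) for r in spot_point(n,"wrench")])
u,v=np.round(proj("scene",[(.4957,.1425,.03)])[0]).astype(int)
cv2.imwrite("pics/g1.png",cv2.cvtColor(cv2.resize(im[v-45:v+45,u-60:u+60],(600,450),interpolation=cv2.INTER_CUBIC),cv2.COLOR_RGB2BGR))
fix(.4957,.1425,.013,160)
```

```text
t3.60 p[0.4916 0.1493 0.0861] yaw161.05 tilt1.08 F[-0.11  0.01 -0.54] T[ 0.002  0.037 -0.026] g0.0681 q7 0.51
scene 0.59 (array([0.48608666, 0.14505985]), np.float64(159.81259344684347), np.float64(0.20570502533415147))
[(0.73, array([ 0.4924,  0.1425, -0.0014])), (0.54, array([ 0.4477, -0.0207,  0.0015]))]
top 0.43 (array([0.47439447, 0.15120992]), np.float64(160.0404136026362), np.float64(0.23157784019363625))
[(0.48, array([ 4.461e-01, -2.190e-02,  3.000e-04]))]
shift cm [-0.343 -0.803  7.656] turn deg [0.06 1.35 1.19]
```

View pics/g1.png

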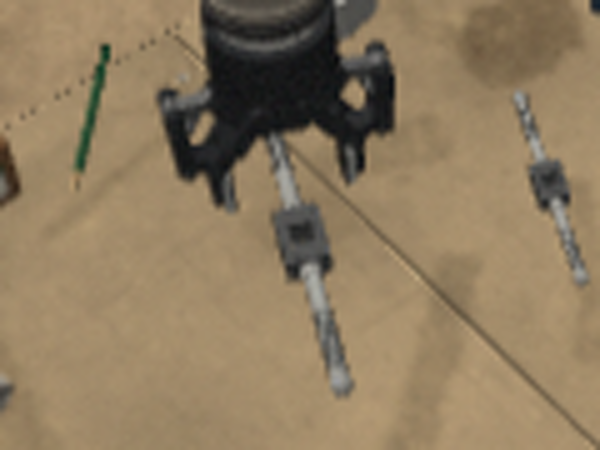

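Emit:
carry_out(targets=[[-0.1, -0.2, 1.3, 0, 0.3, 0.3, 80], [-0.1, -0.2, 1.3, 0, 0.3, 0.3, 80], [-0.1, -0.2, 1.3, 0, 0.3, 0.3, 80], [0, -0.2, 1.2, 0, 0.4, 0.3, 80], [0, 0, 0.9, 0, 0, 0, 80], [0, 0, 0, 0, 0, 0, 80]])

```text
clock: 4.5
position: [0.4944, 0.142, 0.0243]
orientation: [[-0.939, 0.344, -0.0], [0.344, 0.939, 0.001], [0.001, 0.001, -1.0]]
contact_force: [0.7, -0.4, -0.1]
grip_width: 0.0683
```

```bash
python3 -c "
from h import *
st();fix(.4955,.1425,.013,160)"
```

```text
t4.50 p[0.4944 0.142  0.0243] yaw159.86 tilt0.06 F[ 0.71 -0.37 -0.06] T[ 0.043  0.008 -0.042] g0.0683 q7 0.45
shift cm [-0.084  0.083  1.135] turn deg [ 0.04 -0.04 -0.14]
```

Emit:
carry_out(targets=[[-0.1, 0.1, 0.6, 0, 0, 0, 80], [0, 0, 0.5, 0, 0, 0, 80], [0, 0, 0, 0, 0, 0, 60], [0, 0, 0, 0, 0, 0, 40], [0, 0, 0, 0, 0, 0, 0], [0, 0, 0, 0, 0, 0, 0], [0, 0, 0, 0, 0, 0, 0], [0, 0, 0, 0, 0, 0, 0]], newtons=50)

```text
clock: 5.3
position: [0.4957, 0.1428, 0.0129]
orientation: [[-0.939, 0.344, -0.0], [0.344, 0.939, 0.0], [0.0, 0.0, -1.0]]
contact_force: [0.0, -0.3, -2.4]
grip_width: 0.0285
```

```bash
python3 -c "
from h import *
st()"
```

```text
t5.30 p[0.4957 0.1428 0.0129] yaw159.89 tilt0.02 F[ 0.02 -0.32 -2.41] T[0.007 0.034 0.018] g0.0285 q7 0.43
```

Emit:
carry_out(targets=[[0, 0, -2, 0, 0, 0, 0], [0, 0, -4, 0, 0, 0, 0], [0, 0, -4.5, 0, 0, 0, 0], [0, 0, -4.5, 0, 0, 0, 0], [-1, -3, -3, 0, 0, 0, 0], [-1.5, -4, 0, 0, 0, 0, 0], [-1.5, -4, 0, 0, 0, 0, 0], [-1.5, -4, 0, 0, 0, 0, 0], [-1.5, -4, 0, 0, 0, 0, 0], [0, 0, 0, 0, 0, 0, 0]])

```text
clock: 6.3
position: [0.4943, -0.0653, 0.1978]
orientation: [[-0.942, 0.335, -0.004], [0.335, 0.942, -0.003], [0.003, -0.004, -1.0]]
contact_force: [0.2, -1.2, -4.1]
grip_width: 0.0289
```

Run:
```python
from h import *
st(); 
for n in("scene","top"):
    im=camera(n)
    s=state()
    print([(r["score"],np.round(r["at"]-s["position"],4)) for r in spot_point(n,"wrench")])
plan([(.508,-.209,.17,160,7)],g=0)
fix(.508,-.209,.17,160)
```

```text
t6.30 p[ 0.4943 -0.0653  0.1978] yaw160.43 tilt0.27 F[ 0.23 -1.15 -4.07] T[-0.07   0.008  0.01 ] g0.0289 q7 1.12
[(0.63, array([ 0.003 , -0.0049, -0.0143])), (0.41, array([-0.0496,  0.0401, -0.1944])), (0.4, array([ 0.1718,  0.0628, -0.1966]))]
[(0.39, array([-0.0472,  0.0382, -0.2004]))]
[-0.88, -2.01, 0.4, 0, 0, np.float64(0.16), 0]
[-0.89, -2.01, 0.4, 0, 0, np.float64(0.16), 0]
[-0.89, -2.0, 0.4, 0, 0, np.float64(0.16), 0]
[-0.9, -2.0, 0.4, 0, 0, np.float64(0.16), 0]
[-0.91, -2.0, 0.4, 0, 0, np.float64(0.16), 0]
[-0.91, -2.0, 0.4, 0, 0, np.float64(0.16), 0]
[-0.92, -1.99, 0.4, 0, 0, np.float64(0.16), 0]
shift cm [ -6.189 -14.071   2.792] turn deg [ 0.09 -0.19  1.14]
```

Emit:
carry_out(targets=[[-0.9, -2, 0.4, 0, 0, 0, 0], [-0.9, -2, 0.4, 0, 0, 0, 0], [-0.9, -2, 0.4, 0, 0, 0, 0], [-0.9, -2, 0.4, 0, 0, 0, 0], [-0.9, -2, 0.4, 0, 0, 0, 0], [-0.9, -2, 0.4, 0, 0, 0, 0], [-0.8, -1.7, 0.4, 0, 0, 0, 0], [0, 0, 0, 0, 0, 0, 0], [0, 0, 0, 0, 0, 0, 0]])

```text
clock: 7.4
position: [0.5153, -0.1915, 0.1682]
orientation: [[-0.956, 0.292, -0.001], [0.292, 0.956, 0.009], [0.004, 0.008, -1.0]]
contact_force: [-0.8, 0.4, -3.0]
grip_width: 0.0289
```

Run:
```python
from h import *
st(); 
tiles=[]
for n in("scene","top"):
    im=camera(n)
    s=state()
    print([(r["score"],np.round(r["at"]-s["position"],4)) for r in spot_point(n,"wrench")])
    for r in outline_of(n,"wrench")[:1]: c=axis(n,r["pixels"],s["position"][2]-.002);print(n,r["score"],c,c[0]-s["position"][:2])
    print([(r["score"],np.round(r["at"],4)) for r in spot_point(n,"tap_seat")])
    u,v=np.round(proj(n,[(.508,-.209,.12)])[0]).astype(int)
    tiles.append(cv2.resize(im[v-40:v+40,u-40:u+40],(400,400),interpolation=cv2.INTER_CUBIC))
st()
cv2.imwrite("pics/a1.png",cv2.cvtColor(np.hstack(tiles),cv2.COLOR_RGB2BGR))
fix(.508,-.209,.13,160)
```

```text
t7.40 p[ 0.5153 -0.1915  0.1682] yaw163.03 tilt0.52 F[-0.76  0.35 -2.95] T[0.04  0.053 0.098] g0.0289 q7 1.35
[(0.73, array([-0.0674,  0.1729, -0.1661])), (0.48, array([ 0.0015, -0.0025, -0.0105]))]
scene 0.61 (array([ 0.49132479, -0.18534405]), np.float64(161.18793487981046), np.float64(0.24353957728409367)) [-0.02386004  0.00643552]
[(0.51, array([ 0.5099, -0.2076,  0.0907]))]
[(0.59, array([ 0.0039,  0.0014, -0.0127])), (0.49, array([-0.0718,  0.1727, -0.1692]))]
top 0.57 (array([ 0.46797513, -0.17632758]), np.float64(162.25513136211762), np.float64(0.10535583284503768)) [-0.04711788  0.01575889]
[]
t7.80 p[ 0.515  -0.1927  0.1685] yaw162.98 tilt0.42 F[-0.4  -0.52 -3.33] T[-0.025 -0.04  -0.044] g0.0287 q7 1.35
shift cm [ 0.181 -1.784  3.841] turn deg [ 0.37 -0.19  2.98]
```

View pics/a1.png

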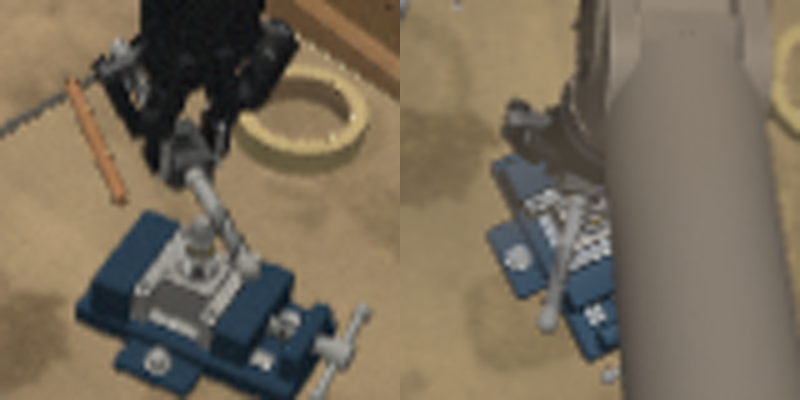

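Run:
```python
from h import *
camera("scene");s=state();p=np.array(s["position"])
for r in outline_of("scene","wrench"):
    ys,xs=np.nonzero(r["pixels"]);P=ray2plane("scene",np.c_[xs,ys],p[2]-.002)[:,:2]-p[:2]
    R=np.array(s["orientation"]);a=R[:2,0];t=P@a;c=P@R[:2,1]
    print(r["score"],t.min(),t.max(),(t.min()+t.max())/2,c[t<-.06].mean() if (t<-.06).any() else 0,c[t>.06].mean())
print(s["clock"])
```

```text
0.73 -0.12352934242104292 0.1129241993583326 -0.00530257153135516 5.0094999744850285e-05 0.0006810441837660678
0.54 0.16596011088368579 0.30389047032616584 0.2349252906049258 0 0.19035422513175945
7.85
```

```bash
cat >> h.py <<'E'
OFF=-.004
def fixw(zu,yaw,wx=.5086,wy=-.2089):
    a=np.radians(yaw); fix(wx-OFF*np.cos(a),wy-OFF*np.sin(a),zu+.013,yaw)
def wr():
    s=state();R=np.array(s["orientation"]);p=np.array(s["position"])+OFF*R[:,0]
    st();print("wrench",np.round(p-[0,0,.013],4), "F tool",np.round(R.T@s["contact_force"],2),"T tool",np.round(R.T@s["ft_torque"],3))
E
python3 -c "
from h import *
fixw(.112,163)"
```

```text
shift cm [ 0.527 -1.736  4.336] turn deg [ 0.38 -0.19 -0.05]
```

Emit:
carry_out(targets=[[0.2, -0.6, 1, 0.2, -0.1, 0, 0], [0.2, -0.6, 1.2, 0.2, -0.1, 0, 0], [0.1, -0.5, 1.2, 0, 0, 0, 0], [0, 0, 0.9, 0, 0, 0, 0], [0, 0, 0, 0, 0, 0, 0], [0, 0, 0, 0, 0, 0, 0]])

```text
clock: 8.5
position: [0.5026, -0.2094, 0.12]
orientation: [[-0.956, 0.294, -0.003], [0.294, 0.956, -0.0], [0.003, -0.001, -1.0]]
contact_force: [0.4, 0.0, -4.1]
grip_width: 0.029
```

```bash
python3 -c "
from h import *
wr();fixw(.104,163)"
```

```text
t8.50 p[ 0.5026 -0.2094  0.12  ] yaw162.87 tilt0.16 F[ 0.35  0.02 -4.07] T[ 0.042 -0.037  0.045] g0.0290 q7 1.34
wrench [ 0.5064 -0.2106  0.107 ] F tool [-0.34  0.13  4.07] T tool [-0.051 -0.023 -0.045]
shift cm [-0.156  0.228  0.303] turn deg [-0.06 -0.15 -0.13]
```

Emit:
carry_out(targets=[[-0.15, 0.23, 0, 0, -0.1, 0, 0], [0, 0, 0, 0, 0, 0, 0], [0, 0, 0.15, 0, 0, 0, 0], [0, 0, 0.15, 0, 0, 0, 0], [0, 0, 0.15, 0, 0, 0, 0], [0, 0, 0, 0, 0, 0, 0]])

```text
clock: 9.1
position: [0.5072, -0.2072, 0.1182]
orientation: [[-0.956, 0.293, 0.003], [0.293, 0.956, -0.002], [-0.003, -0.002, -1.0]]
contact_force: [-2.7, 1.2, 0.3]
grip_width: 0.029
```

```bash
python3 -c "
from h import *
wr();fixw(.100,163)"
```

```text
t9.10 p[ 0.5072 -0.2072  0.1182] yaw162.94 tilt0.21 F[-2.7   1.16  0.26] T[ 0.138  0.314 -0.017] g0.0290 q7 1.33
wrench [ 0.511  -0.2083  0.1052] F tool [ 2.92  0.31 -0.27] T tool [-0.04   0.341  0.016]
shift cm [ 0.217 -0.124  0.517] turn deg [-0.09  0.19 -0.06]
```

Emit:
carry_out(targets=[[0.2, -0.1, 0, 0, 0.2, 0, 0], [0, 0, 0, 0, 0, 0, 0], [0, 0, 0.1, 0, 0, 0, 0], [0, 0, 0.1, 0, 0, 0, 0], [0, 0, 0, 0, 0, 0, 0]])

```text
clock: 9.6
position: [0.5044, -0.2074, 0.1155]
orientation: [[-0.956, 0.294, -0.001], [0.294, 0.956, -0.001], [0.001, -0.001, -1.0]]
contact_force: [-1.0, 1.0, -0.6]
grip_width: 0.0287
```

```bash
python3 -c "
from h import *
wr();fixw(.100,163)"
```

```text
t9.60 p[ 0.5044 -0.2074  0.1155] yaw162.93 tilt0.09 F[-0.96  1.03 -0.6 ] T[ 0.119  0.191 -0.014] g0.0287 q7 1.33
wrench [ 0.5082 -0.2086  0.1025] F tool [1.22 0.7  0.6 ] T tool [-0.057  0.218  0.014]
shift cm [-0.045 -0.016  0.247] turn deg [-0.07 -0.06 -0.07]
```

Emit:
carry_out(targets=[[0.1, 0.05, 0.1, 0, 0, 0, 0], [0, 0, 0.1, 0, 0, 0, 0], [0, 0, 0, 0, 0, 0, 0]])

```text
clock: 9.9
position: [0.5041, -0.2068, 0.1143]
orientation: [[-0.956, 0.293, -0.0], [0.293, 0.956, -0.002], [-0.0, -0.002, -1.0]]
contact_force: [-1.1, 0.1, -1.9]
grip_width: 0.0293
```

```bash
python3 -c "
from h import *
wr();fixw(.100,163)"
```

```text
t9.90 p[ 0.5041 -0.2068  0.1143] yaw162.93 tilt0.09 F[-1.11  0.09 -1.94] T[0.102 0.348 0.08 ] g0.0293 q7 1.33
wrench [ 0.508  -0.208   0.1013] F tool [ 1.09 -0.24  1.94] T tool [ 0.005  0.362 -0.081]
shift cm [-0.089 -0.07   0.125] turn deg [-0.09  0.01 -0.07]
```

Emit:
carry_out(targets=[[0.1, 0, 0.15, 0, 0, 0, 0], [0, 0, 0.15, 0, 0, 0, 0], [0, 0, 0.1, 0, 0, 0, 0], [0, 0, 0, 0, 0, 0, 0]])

```text
clock: 10.3
position: [0.5042, -0.2068, 0.1119]
orientation: [[-0.956, 0.293, 0.002], [0.293, 0.956, -0.003], [-0.003, -0.003, -1.0]]
contact_force: [-1.7, 0.7, 1.1]
grip_width: 0.029
```

```bash
python3 -c "
from h import *
wr();fixw(.100,163)"
```

```text
t10.30 p[ 0.5042 -0.2068  0.1119] yaw162.96 tilt0.21 F[-1.67  0.67  1.15] T[0.156 0.448 0.032] g0.0290 q7 1.33
wrench [ 0.5081 -0.208   0.0989] F tool [ 1.79  0.15 -1.15] T tool [-0.018  0.474 -0.034]
shift cm [-0.078 -0.071 -0.107] turn deg [-0.15  0.15 -0.04]
```

Emit:
carry_out(targets=[[0.1, 0, 0.2, 0, 0.1, 0, 0], [0, 0, 0.2, 0, 0, 0, 0], [0, 0, 0.2, 0, 0, 0, 0], [0, 0, 0, 0, 0, 0, 0]])

```text
clock: 10.7
position: [0.505, -0.2069, 0.1101]
orientation: [[-0.956, 0.292, 0.002], [0.292, 0.956, -0.006], [-0.004, -0.005, -1.0]]
contact_force: [-3.6, 0.9, 1.4]
grip_width: 0.0286
```

```bash
python3 -c "
from h import *
wr();fixw(.090,163)"
```

```text
t10.70 p[ 0.505  -0.2069  0.1101] yaw163.01 tilt0.37 F[-3.56  0.94  1.4 ] T[0.206 0.738 0.085] g0.0286 q7 1.32
wrench [ 0.5088 -0.2081  0.0972] F tool [ 3.68 -0.15 -1.42] T tool [ 0.018  0.766 -0.089]
shift cm [ 0.002 -0.08   0.714] turn deg [-0.3   0.22  0.01]
```

Run:
```python
from h import *
im=camera("scene")
s=state();p=np.array(s["position"]);R=np.array(s["orientation"])
for r in outline_of("scene","wrench")[:1]:
    ys,xs=np.nonzero(r["pixels"]);P=ray2plane("scene",np.c_[xs,ys],p[2]-.002)[:,:2]-p[:2]
    t=P@R[:2,0];c=P@R[:2,1]
    print(r["score"],t.min(),t.max(),(t.min()+t.max())/2,c[t<-.06].mean(),c[t>.06].mean())
print([(r["score"],np.round(r["at"],4)) for r in spot_point("scene","wrench")])
u,v=np.round(proj("scene",[(.508,-.209,.12)])[0]).astype(int)
cv2.imwrite("pics/b1.png",cv2.cvtColor(cv2.resize(im[v-30:v+30,u-40:u+40],(800,600),interpolation=cv2.INTER_CUBIC),cv2.COLOR_RGB2BGR))
wr()
```

```text
0.6 0.1308954476975463 0.2515268790302734 0.19121116336390984 nan 0.19045554923983307
[(0.67, array([ 0.4453, -0.017 ,  0.0033])), (0.48, array([ 0.5077, -0.2078,  0.0977]))]
t10.85 p[ 0.5051 -0.207   0.1099] yaw163.00 tilt0.37 F[-3.64  0.48  6.75] T[0.284 0.824 0.086] g0.0288 q7 1.32
wrench [ 0.5089 -0.2081  0.0969] F tool [ 3.59 -0.64 -6.76] T tool [-0.031  0.87  -0.09 ]<stdin>:7: RuntimeWarning: Mean of empty slice.
  ret = ret.dtype.type(ret / rcount)
```

View pics/b1.png

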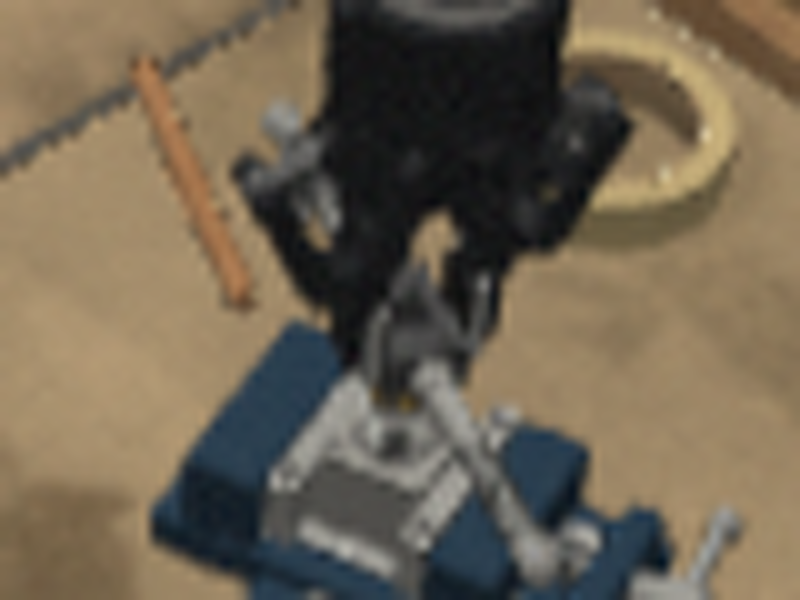

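Emit:
carry_out(targets=[[0.2, 0, -0.05, 0.2, 0.2, 0, 0], [0.1, 0, 0, 0, 0, 0, 0], [0, 0, 0, 0, 0, 0, 0]])

```text
clock: 11.15
position: [0.5039, -0.2065, 0.1101]
orientation: [[-0.957, 0.292, 0.003], [0.292, 0.956, -0.009], [-0.005, -0.008, -1.0]]
contact_force: [-1.1, -1.2, 1.9]
grip_width: 0.029
```

```bash
python3 -c "
from h import *
wr()"
```

```text
t11.15 p[ 0.5039 -0.2065  0.1101] yaw163.05 tilt0.54 F[-1.1  -1.21  1.89] T[-0.053  0.042  0.105] g0.0290 q7 1.32
wrench [ 0.5077 -0.2077  0.0971] F tool [ 0.69 -1.49 -1.88] T tool [ 0.062  0.023 -0.105]
```

Emit:
carry_out(targets=[[0, -0.05, 0, -0.4, 0.3, -2, 0], [0, 0, 0.2, 0, 0, 0, 0], [0, 0, 0.2, 0, 0, 0, 0], [0, 0, 0, 0, 0, 0, 0]])

```text
clock: 11.55
position: [0.5041, -0.2071, 0.1076]
orientation: [[-0.966, 0.259, -0.001], [0.259, 0.966, -0.001], [0.0, -0.002, -1.0]]
contact_force: [-0.7, 0.2, -0.2]
grip_width: 0.0286
```

```bash
python3 -c "
from h import *
wr();fixw(.090,163)"
```

```text
t11.55 p[ 0.5041 -0.2071  0.1076] yaw164.98 tilt0.10 F[-0.74  0.25 -0.17] T[0.082 0.299 0.084] g0.0286 q7 1.36
wrench [ 0.508  -0.2081  0.0946] F tool [0.78 0.05 0.17] T tool [-0.001  0.31  -0.085]
shift cm [-0.081 -0.045  0.458] turn deg [-0.1  -0.02  1.98]
```

Sliding down on the square. Continuing.

Emit:
carry_out(targets=[[0.05, 0, 0.2, 0, 0, -1, 0], [0, 0, 0.2, 0, 0, 0, 0], [0, 0, 0.2, 0, 0, 0, 0], [0, 0, 0, 0, 0, 0, 0]])

```text
clock: 11.95
position: [0.504, -0.2071, 0.104]
orientation: [[-0.97, 0.242, -0.001], [0.242, 0.97, -0.004], [0.0, -0.004, -1.0]]
contact_force: [-2.6, 0.6, 0.8]
grip_width: 0.0287
```

```bash
python3 -c "
from h import *
wr()"
```

```text
t11.95 p[ 0.504  -0.2071  0.104 ] yaw165.97 tilt0.21 F[-2.6   0.65  0.84] T[0.052 0.402 0.093] g0.0287 q7 1.37
wrench [ 0.5079 -0.2081  0.091 ] F tool [ 2.68 -0.01 -0.83] T tool [ 0.047  0.402 -0.094]
```

Emit:
carry_out(targets=[[0.1, 0, 0.1, -0.2, 0, -1, 0], [0.05, 0, 0.1, 0, 0, 0, 0], [0, 0, 0.1, 0, 0, 0, 0], [0, 0, 0, 0, 0, 0, 0]])

```text
clock: 12.35
position: [0.5036, -0.2071, 0.1025]
orientation: [[-0.974, 0.225, 0.002], [0.225, 0.974, -0.001], [-0.002, -0.001, -1.0]]
contact_force: [-2.0, -0.2, 3.8]
grip_width: 0.0288
```

```bash
python3 -c "
from h import *
wr()"
```

```text
t12.35 p[ 0.5036 -0.2071  0.1025] yaw167.01 tilt0.12 F[-2.02 -0.19  3.82] T[0.104 0.439 0.02 ] g0.0288 q7 1.39
wrench [ 0.5075 -0.208   0.0895] F tool [ 1.92 -0.64 -3.82] T tool [-0.002  0.451 -0.021]
```

Emit:
carry_out(targets=[[0.05, 0, 0, 0, 0, 3, 0], [0, 0.02, 0, 0, 0, 4, 0], [0, 0.03, 0, 0, 0, 5, 0], [0, 0.04, 0.01, 0, 0, 5, 0], [0, 0.04, 0, 0, 0, 5, 0], [0, 0.04, 0.01, 0, 0, 5, 0]], newtons=35)

```text
clock: 12.95
position: [0.5047, -0.2044, 0.1022]
orientation: [[-0.759, 0.651, 0.003], [0.651, 0.759, -0.002], [-0.004, 0.001, -1.0]]
contact_force: [-1.2, -0.1, 4.6]
grip_width: 0.0283
```

```bash
python3 -c "
from h import *
wr()"
```

```text
t12.95 p[ 0.5047 -0.2044  0.1022] yaw139.40 tilt0.21 F[-1.23 -0.05  4.64] T[0.128 0.367 0.402] g0.0283 q7 0.95
wrench [ 0.5077 -0.207   0.0893] F tool [ 0.88 -0.83 -4.64] T tool [ 0.14   0.363 -0.403]
```

Emit:
carry_out(targets=[[0, 0.05, 0, 0, 0, 7, 0], [0, 0.05, 0.01, 0, 0, 7, 0], [0, 0.05, 0, 0, 0, 7, 0], [0, 0.05, 0.01, 0, 0, 7, 0], [0, 0.05, 0.01, 0, 0, 7, 0], [0, 0.05, 0, 0, 0, 7, 0], [0, 0.05, 0.01, 0, 0, 7, 0], [0, 0.05, 0.01, 0, 0, 7, 0], [0, 0.05, 0, 0, 0, 7, 0], [0, 0.05, 0.01, 0, 0, 7, 0]])

```text
clock: 13.95
position: [0.5117, -0.2025, 0.1017]
orientation: [[0.385, 0.923, 0.007], [0.923, -0.385, -0.006], [-0.003, 0.009, -1.0]]
contact_force: [-0.3, -0.0, 2.6]
grip_width: 0.029
```

```bash
python3 -c "
from h import *
wr()"
```

```text
t13.95 p[ 0.5117 -0.2025  0.1017] yaw67.37 tilt0.56 F[-0.27 -0.04  2.62] T[0.028 0.242 0.34 ] g0.0290 q7 -0.21
wrench [ 0.5102 -0.2062  0.0887] F tool [-0.15 -0.21 -2.62] T tool [ 0.233 -0.064 -0.342]
```

```bash
sed -i 's/^OFF=.*/OFF=-.006/' h.py; python3 -c "
from h import *
fixw(.0887,67.4,.5094,-.2083)"
```

```text
shift cm [-0.023  0.01  -0.002] turn deg [ 0.53  0.18 -0.03]
```

Emit:
carry_out(targets=[[0, 0.07, 0, 0.2, 0.1, 7, 0], [0, 0.07, 0.01, 0.2, 0, 7, 0], [0, 0.07, 0, 0.1, 0, 7, 0], [0, 0.07, 0.01, 0, 0, 7, 0], [0, 0.07, 0.01, 0, 0, 7, 0], [0, 0.07, 0, 0, 0, 7, 0], [0, 0.07, 0.01, 0, 0, 7, 0], [0, 0.07, 0.01, 0, 0, 7, 0], [0, 0.07, 0, 0, 0, 7, 0], [0, 0.07, 0.01, 0, 0, 7, 0]])

```text
clock: 14.95
position: [0.5159, -0.2089, 0.101]
orientation: [[0.997, -0.082, -0.0], [-0.082, -0.997, -0.006], [0.0, 0.006, -1.0]]
contact_force: [-1.1, 0.7, 5.2]
grip_width: 0.0288
```

```bash
python3 -c "
from h import *
wr();fixw(.0882,-20,.5094,-.2083)"
```

```text
t14.95 p[ 0.5159 -0.2089  0.101 ] yaw-4.71 tilt0.37 F[-1.08  0.66  5.2 ] T[0.093 0.403 0.368] g0.0288 q7 -1.35
wrench [ 0.51   -0.2084  0.088 ] F tool [-1.13 -0.53 -5.2 ] T tool [ 0.059 -0.407 -0.371]
shift cm [-0.077  0.154 -0.015] turn deg [ 0.37 -0.05 15.29]
```

Emit:
carry_out(targets=[[0, 0.07, 0, 0.2, 0, 7, 0], [0, 0.06, 0, 0.1, 0, 6, 0], [0, 0.02, 0, 0, 0, 2, 0], [0, 0, 0, 0, 0, 0, 0], [0, 0, 0, 0, 0, 0, 0]])

```text
clock: 15.45
position: [0.5156, -0.2106, 0.1009]
orientation: [[0.94, -0.342, -0.001], [-0.342, -0.94, -0.004], [0.001, 0.004, -1.0]]
contact_force: [-2.0, -0.0, 3.6]
grip_width: 0.0287
```

```bash
python3 -c "
from h import *
wr();fixw(.0879,-20,.5094,-.2083)"
```

```text
t15.45 p[ 0.5156 -0.2106  0.1009] yaw-20.01 tilt0.23 F[-2.02 -0.01  3.58] T[0.031 0.431 0.327] g0.0287 q7 -1.59
wrench [ 0.51   -0.2086  0.0879] F tool [-1.9   0.71 -3.58] T tool [-0.118 -0.414 -0.329]
shift cm [-0.067 -0.007  0.002] turn deg [ 0.23 -0.04 -0.01]
```

Emit:
carry_out(targets=[[-0.04, -0.03, 0, 0.2, 0, -4, 0], [-0.02, -0.06, 0, 0, 0, -6, 0], [0, -0.07, -0.01, 0, 0, -7, 0], [0, -0.07, 0, 0, 0, -7, 0], [0, -0.07, -0.01, 0, 0, -7, 0], [0, -0.07, -0.01, 0, 0, -7, 0], [0, -0.07, 0, 0, 0, -7, 0], [0, -0.07, -0.01, 0, 0, -7, 0], [0, -0.07, -0.01, 0, 0, -7, 0], [0, -0.07, 0, 0, 0, -7, 0]])

```text
clock: 16.45
position: [0.514, -0.2039, 0.1013]
orientation: [[0.673, 0.74, 0.003], [0.74, -0.673, 0.006], [0.006, -0.002, -1.0]]
contact_force: [-0.8, 0.9, 5.1]
grip_width: 0.0287
```

```bash
python3 -c "
from h import *
wr();fixw(.0887,82,.5094,-.2083)"
```

```text
t16.45 p[ 0.514  -0.2039  0.1013] yaw47.74 tilt0.37 F[-0.84  0.86  5.15] T[ 0.142  0.437 -0.397] g0.0287 q7 -0.51
wrench [ 0.5099 -0.2084  0.0883] F tool [ 0.1  -1.21 -5.14] T tool [ 0.417 -0.189  0.4  ]
shift cm [-0.135 -0.383 -0.041] turn deg [ 2.000e-02 -3.700e-01 -3.426e+01]
```

Emit:
carry_out(targets=[[-0.02, -0.07, -0.01, 0, -0.2, -7, 0], [0, -0.07, -0.01, 0, -0.1, -7, 0], [0, -0.07, -0.01, 0, 0, -7, 0], [0, -0.07, -0.01, 0, 0, -7, 0], [0, -0.06, 0, 0, 0, -6, 0], [0, 0, 0, 0, 0, 0, 0], [0, 0, 0, 0, 0, 0, 0]])

```text
clock: 17.15
position: [0.5104, -0.2023, 0.1016]
orientation: [[0.135, 0.991, 0.002], [0.991, -0.135, 0.008], [0.008, 0.001, -1.0]]
contact_force: [-0.0, 1.5, 3.6]
grip_width: 0.0286
```

```bash
python3 -c "
from h import *
wr();fixw(.0879,-20,.5094,-.2083)"
```

```text
t17.15 p[ 0.5104 -0.2023  0.1016] yaw82.24 tilt0.45 F[-0.04  1.49  3.64] T[ 0.173  0.325 -0.302] g0.0286 q7 0.04
wrench [ 0.5096 -0.2082  0.0886] F tool [ 1.5  -0.24 -3.63] T tool [0.343 0.127 0.305]
shift cm [-0.736  0.564  0.066] turn deg [ -0.38  -0.35 102.24]
```

Emit:
carry_out(targets=[[0, 0.04, 0, -0.2, -0.2, 4, 0], [0, 0.06, 0, -0.2, -0.2, 6, 0], [0, 0.07, 0.01, 0, 0, 7, 0], [0, 0.07, 0, 0, 0, 7, 0], [0, 0.07, 0.01, 0, 0, 7, 0], [0, 0.07, 0, 0, 0, 7, 0], [0, 0.07, 0.01, 0, 0, 7, 0], [0, 0.07, 0, 0, 0, 7, 0], [0, 0.07, 0.01, 0, 0, 7, 0], [0, 0.07, 0.01, 0, 0, 7, 0]])

```text
clock: 18.15
position: [0.5157, -0.2069, 0.1012]
orientation: [[0.972, 0.236, 0.006], [0.236, -0.972, -0.007], [0.004, 0.009, -1.0]]
contact_force: [-2.2, -0.0, 4.2]
grip_width: 0.0288
```

```bash
python3 -c "
from h import *
wr();fixw(.0879,-20,.5094,-.2083)"
```

```text
t18.15 p[ 0.5157 -0.2069  0.1012] yaw13.64 tilt0.55 F[-2.21 -0.01  4.2 ] T[0.008 0.475 0.423] g0.0288 q7 -1.06
wrench [ 0.5099 -0.2083  0.0881] F tool [-2.14 -0.48 -4.21] T tool [ 0.121 -0.456 -0.426]
shift cm [-0.151  0.319  0.029] turn deg [ 0.41 -0.38 33.64]
```

Emit:
carry_out(targets=[[-0.05, 0.07, 0, 0.3, -0.2, 7, 0], [-0.03, 0.07, 0.01, 0.1, -0.1, 7, 0], [0, 0.07, 0, 0, 0, 7, 0], [0, 0.07, 0.01, 0, 0, 7, 0], [0, 0.06, 0, 0, 0, 6, 0], [0, 0, 0, 0, 0, 0, 0], [0, 0, -0.03, 0, 0, -2, 0], [0, 0, 0, 0, 0, 0, 0]])

```text
clock: 18.95
position: [0.5157, -0.2106, 0.1009]
orientation: [[0.944, -0.33, -0.001], [-0.33, -0.944, -0.008], [0.002, 0.007, -1.0]]
contact_force: [-1.4, -1.0, 4.9]
grip_width: 0.0287
```

```bash
python3 -c "
from h import *
wr();fixw(.0879,-20,.5094,-.2083)"
```

```text
t18.95 p[ 0.5157 -0.2106  0.1009] yaw-19.26 tilt0.43 F[-1.35 -1.03  4.89] T[0.016 0.305 0.054] g0.0287 q7 -1.58
wrench [ 0.51   -0.2086  0.0878] F tool [-0.93  1.45 -4.88] T tool [-0.086 -0.292 -0.057]
shift cm [-0.069 -0.002 -0.004] turn deg [ 0.42 -0.1   0.74]
```

Torque relieved; release, lift, turn back half a turn.

Emit:
carry_out(targets=[[0, 0, 0, 0, 0, 0, 50], [0, 0, 0, 0, 0, 0, 70], [0, 0, 0, 0, 0, 0, 75], [0, 0, -1, 0.2, 0, 0, 75], [0, 0, -2, 0.2, 0, 0, 75], [0, 0, -2, 0, 0, 0, 75], [-0.2, 0, -1, 0, 0, -6, 75], [0, 0, 0, 0, 0, -8, 75], [0, 0, 0, 0, 0, -8, 75], [0, 0, 0, 0, 0, -8, 75]])

```text
clock: 19.95
position: [0.5145, -0.2103, 0.1659]
orientation: [[0.979, 0.204, 0.005], [0.204, -0.979, -0.001], [0.005, 0.002, -1.0]]
contact_force: [-0.1, -0.0, -0.5]
grip_width: 0.0642
```

Emit:
carry_out(targets=[[0, 0, 0, 0, 0, -8.5, 75], [0, 0, 0, 0, 0, -8.5, 75], [0, 0, 0, 0, 0, -8.5, 75], [0, 0, 0, 0, 0, -8.5, 75], [0, 0, 0, 0, 0, -8.5, 75], [0, 0, 0, 0, 0, -8.5, 75], [0, 0, 0, 0, 0, -8.5, 75], [0, 0, 0, 0, 0, -8.5, 75], [0, 0, 0, 0, 0, -8.5, 75], [0, 0, 0, 0, 0, -8.5, 75]])

```text
clock: 20.95
position: [0.5159, -0.2127, 0.1737]
orientation: [[-0.134, 0.991, 0.013], [0.991, 0.134, -0.004], [-0.006, 0.013, -1.0]]
contact_force: [0.1, -0.6, -0.4]
grip_width: 0.0642
```

Emit:
carry_out(targets=[[0, 0, 0, 0, 0, -8.5, 75], [0, 0, 0, 0, 0, -8.5, 75], [0, 0, 0, 0, 0, -8.5, 75], [0, 0, 0, 0, 0, -8.5, 75], [0, 0, 0, 0, 0, -8.5, 75], [0, 0, 0, 0, 0, -8.5, 75], [0, 0, 0, 0, 0, -8.5, 75], [0, 0, 0, 0, 0, 0, 75]])

```text
clock: 21.75
position: [0.5166, -0.2151, 0.1794]
orientation: [[-0.926, 0.377, 0.018], [0.377, 0.926, -0.008], [-0.02, -0.001, -1.0]]
contact_force: [0.5, -0.2, 0.4]
grip_width: 0.0641
```

Run:
```python
from h import *
im=camera("scene")
print([(r["score"],np.round(r["at"],4)) for r in spot_point("scene","wrench")])
for r in outline_of("scene","wrench"): print(r["score"],axis("scene",r["pixels"],.099))
wr();fix(.5094,-.2083,.101,160.7)
u,v=np.round(proj("scene",[(.508,-.209,.12)])[0]).astype(int)
cv2.imwrite("pics/r1.png",cv2.cvtColor(cv2.resize(im[v-30:v+30,u-40:u+40],(800,600),interpolation=cv2.INTER_CUBIC),cv2.COLOR_RGB2BGR))
```

```text
[(0.65, array([ 0.4469, -0.0173,  0.0023])), (0.54, array([ 0.5054, -0.207 ,  0.0862]))]
0.62 (array([ 0.49030829, -0.20208185]), np.float64(162.18186478196606), np.float64(0.23502621273349322))
0.57 (array([0.37863931, 0.02856805]), np.float64(158.38087712921597), np.float64(0.1277450280438917))
0.15 (array([0.43745543, 0.43414564]), np.float64(119.44710745478974), np.float64(0.14747472278067975))
t21.90 p[ 0.5166 -0.215   0.1792] yaw157.71 tilt1.14 F[-0.38 -0.27 -0.28] T[ 0.01   0.039 -0.004] g0.0642 q7 1.36
wrench [ 0.5221 -0.2172  0.1663] F tool [ 0.26 -0.4   0.28] T tool [0.006 0.04  0.004]
shift cm [1.072 0.35  7.8  ] turn deg [-0.07  1.14 -2.99]
```

View pics/r1.png

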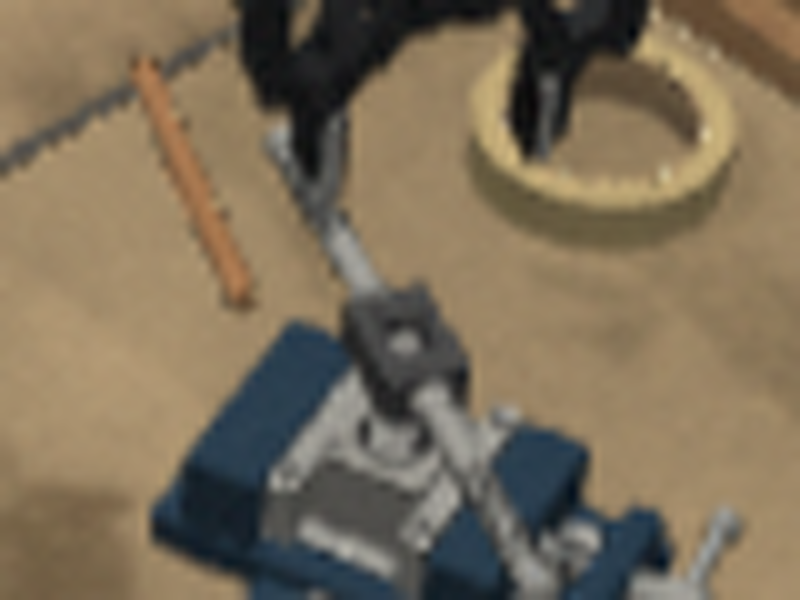

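Emit:
carry_out(targets=[[0.5, 0.2, 1.5, 0, 0.6, -1.5, 75], [0.5, 0.1, 1.5, 0, 0.5, -1.5, 75], [0, 0, 1.5, 0, 0, 0, 75], [0, 0, 0.5, 0, 0, 0, 75], [0, 0, 0, 0, 0, 0, 75]])

```text
clock: 22.4
position: [0.5061, -0.207, 0.1233]
orientation: [[-0.945, 0.328, -0.006], [0.328, 0.945, 0.001], [0.005, -0.001, -1.0]]
contact_force: [-0.0, 0.2, 0.0]
grip_width: 0.0637
```

```bash
python3 -c "
from h import *
st();fix(.5094,-.2083,.101,160.7)"
```

```text
t22.40 p[ 0.5061 -0.207   0.1233] yaw160.87 tilt0.32 F[-0.03  0.21  0.02] T[ 0.005 -0.069 -0.016] g0.0637 q7 1.37
shift cm [-0.366 -0.015  2.229] turn deg [-0.07 -0.31  0.17]
```

Emit:
carry_out(targets=[[-0.3, 0, 0.8, 0, -0.3, 0, 75], [0, 0, 0.8, 0, 0, 0, 75], [0, 0, 0.5, 0, 0, 0, 75], [0, 0, 0, 0, 0, 0, 75], [0, 0, 0, 0, 0, 0, 40], [0, 0, 0, 0, 0, 0, 0], [0, 0, 0, 0, 0, 0, 0], [0, 0, 0, 0, 0, 0, 0], [0, 0, 0, 0, 0, 0, 0]], newtons=35)

```text
clock: 23.3
position: [0.5096, -0.2085, 0.1013]
orientation: [[-0.945, 0.328, 0.001], [0.328, 0.945, -0.002], [-0.002, -0.002, -1.0]]
contact_force: [0.6, -0.0, -1.3]
grip_width: 0.029
```

```bash
sed -i 's/^OFF=.*/OFF=0/' h.py; python3 -c "
from h import *
wr();fix(.5094,-.2083,.101,160.7)"
```

```text
t23.30 p[ 0.5096 -0.2085  0.1013] yaw160.88 tilt0.14 F[ 0.56 -0.02 -1.33] T[ 0.041 -0.046  0.072] g0.0290 q7 1.35
wrench [ 0.5096 -0.2085  0.0883] F tool [-0.53  0.17  1.33] T tool [-0.054 -0.03  -0.072]
shift cm [0.027 0.01  0.032] turn deg [-0.1   0.09  0.18]
```

Emit:
carry_out(targets=[[0, 0, 0.01, 0, 0, 4, 0], [0, 0, 0, 0, 0, 6, 0], [0, 0, 0.01, 0, 0, 7, 0], [0, 0, 0, 0, 0, 7, 0], [0, 0, 0.01, 0, 0, 7, 0], [0, 0, 0, 0, 0, 7, 0], [0, 0, 0.01, 0, 0, 7, 0], [0, 0, 0, 0, 0, 7, 0], [0, 0, 0.01, 0, 0, 7, 0], [0, 0, 0.01, 0, 0, 7, 0]])

```text
clock: 24.3
position: [0.5095, -0.2085, 0.1008]
orientation: [[-0.055, 0.998, 0.0], [0.998, 0.055, -0.007], [-0.007, 0.0, -1.0]]
contact_force: [-0.7, -0.2, -0.5]
grip_width: 0.0294
```

```bash
python3 -c "
from h import *
wr();fix(.5094,-.2083,.1002,70)"
```

```text
t24.30 p[ 0.5095 -0.2085  0.1008] yaw93.18 tilt0.38 F[-0.69 -0.23 -0.52] T[-0.088  0.113  0.348] g0.0294 q7 0.27
wrench [ 0.5095 -0.2085  0.0878] F tool [-0.19 -0.7   0.52] T tool [ 0.116 -0.082 -0.349]
shift cm [ 0.023 -0.009  0.055] turn deg [ 0.08  0.37 23.18]
```

Emit:
carry_out(targets=[[0.02, 0, 0.02, 0, 0.2, 7, 0], [0, 0, 0.01, 0, 0.1, 7, 0], [0, 0, 0.01, 0, 0, 7, 0], [0, 0, 0.01, 0, 0, 2, 0], [0, 0, 0, 0, 0, 0, 0], [0, 0, 0, 0, 0, 0, 0]])

```text
clock: 24.9
position: [0.5094, -0.2086, 0.1005]
orientation: [[0.347, 0.938, -0.0], [0.938, -0.347, -0.005], [-0.005, 0.002, -1.0]]
contact_force: [-0.6, -0.8, -1.5]
grip_width: 0.0292
```

```bash
python3 -c "
from h import *
wr();fix(.5094,-.2083,.1002,70)"
```

```text
t24.90 p[ 0.5094 -0.2086  0.1005] yaw69.72 tilt0.28 F[-0.61 -0.78 -1.53] T[-0.157  0.079  0.295] g0.0292 q7 -0.10
wrench [ 0.5094 -0.2086  0.0875] F tool [-0.94 -0.3   1.53] T tool [ 0.019 -0.174 -0.296]
shift cm [ 0.026 -0.01   0.034] turn deg [ 0.09  0.26 -0.28]
```

Emit:
carry_out(targets=[[0.02, 0, 0, 0, 0.2, -4, 0], [0, 0, 0, 0, 0, -6, 0], [0, 0, -0.01, 0, 0, -7, 0], [0, 0, 0, 0, 0, -7, 0], [0, 0, -0.01, 0, 0, -7, 0], [0, 0, 0, 0, 0, -7, 0], [0, 0, -0.01, 0, 0, -7, 0], [0, 0, 0, 0, 0, -7, 0], [0, 0, -0.01, 0, 0, -7, 0], [0, 0, 0, 0, 0, -7, 0]])

```text
clock: 25.9
position: [0.5095, -0.2088, 0.1009]
orientation: [[-0.738, 0.675, 0.004], [0.675, 0.738, 0.005], [0.0, 0.006, -1.0]]
contact_force: [0.7, 0.5, -0.7]
grip_width: 0.0298
```

```bash
python3 -c "
from h import *
wr();fix(.5094,-.2083,.1008,172)"
```

```text
t25.90 p[ 0.5095 -0.2088  0.1009] yaw137.54 tilt0.34 F[ 0.7   0.53 -0.72] T[ 0.009  0.045 -0.384] g0.0298 q7 0.99
wrench [ 0.5095 -0.2088  0.0879] F tool [-0.16  0.86  0.72] T tool [0.024 0.037 0.384]
shift cm [0.039 0.032 0.013] turn deg [  0.34   0.08 -34.46]
```

Emit:
carry_out(targets=[[0.02, 0.02, 0, 0.2, 0, -7, 0], [0, 0, 0, 0.1, 0, -7, 0], [0, 0, -0.01, 0, 0, -7, 0], [0, 0, 0, 0, 0, -7, 0], [0, 0, 0, 0, 0, -6, 0], [0, 0, 0, 0, 0, 0, 0], [0, 0, 0, 0, 0, 0, 0]])

```text
clock: 26.6
position: [0.5095, -0.2087, 0.1012]
orientation: [[-0.99, 0.138, 0.003], [0.138, 0.99, 0.007], [-0.002, 0.007, -1.0]]
contact_force: [-0.3, -0.2, -0.8]
grip_width: 0.029
```

```bash
python3 -c "
from h import *
wr();fix(.5094,-.2083,.1008,172)"
```

```text
t26.60 p[ 0.5095 -0.2087  0.1012] yaw172.05 tilt0.43 F[-0.3  -0.23 -0.84] T[ 0.096  0.005 -0.257] g0.0290 q7 1.54
wrench [ 0.5095 -0.2087  0.0882] F tool [ 0.27 -0.28  0.84] T tool [-0.094  0.016  0.258]
shift cm [0.016 0.042 0.042] turn deg [0.41 0.12 0.05]
```

Emit:
carry_out(targets=[[0.02, 0.04, 0.02, 0.2, 0.1, 4, 0], [0, 0, 0.02, 0.2, 0, 6, 0], [0, 0, 0.01, 0, 0, 7, 0], [0, 0, 0.01, 0, 0, 7, 0], [0, 0, 0.01, 0, 0, 7, 0], [0, 0, 0.01, 0, 0, 7, 0], [0, 0, 0.01, 0, 0, 7, 0], [0, 0, 0.01, 0, 0, 7, 0], [0, 0, 0.01, 0, 0, 7, 0], [0, 0, 0, 0, 0, 7, 0]], newtons=25)

```text
clock: 27.6
position: [0.5096, -0.2085, 0.1009]
orientation: [[-0.232, 0.973, -0.001], [0.973, 0.232, -0.006], [-0.006, -0.002, -1.0]]
contact_force: [0.0, -1.1, -1.3]
grip_width: 0.0293
```

```bash
python3 -c "
from h import *
wr();fix(.5094,-.2083,.1002,54)"
```

```text
t27.60 p[ 0.5096 -0.2085  0.1009] yaw103.42 tilt0.34 F[ 0.03 -1.07 -1.31] T[-0.097 -0.014  0.337] g0.0293 q7 0.44
wrench [ 0.5096 -0.2085  0.0879] F tool [-1.04 -0.22  1.32] T tool [ 0.007 -0.099 -0.337]
shift cm [ 0.027 -0.012  0.068] turn deg [3.000e-02 3.400e-01 4.942e+01]
```

Emit:
carry_out(targets=[[0.02, 0, 0.01, 0, 0.2, 7, 0], [0, 0, 0.01, 0, 0.1, 7, 0], [0, 0, 0.01, 0, 0, 7, 0], [0, 0, 0.01, 0, 0, 7, 0], [0, 0, 0.01, 0, 0, 7, 0], [0, 0, 0.01, 0, 0, 7, 0], [0, 0, 0, 0, 0, 4, 0], [0, 0, 0, 0, 0, 2, 0], [0, 0, 0, 0, 0, 0, 0]], newtons=21)

```text
clock: 28.5
position: [0.5094, -0.2084, 0.1004]
orientation: [[0.591, 0.806, -0.003], [0.806, -0.591, -0.009], [-0.009, 0.003, -1.0]]
contact_force: [0.3, -0.5, -0.6]
grip_width: 0.0292
```

```bash
python3 -c "
from h import *
wr();fix(.5094,-.2083,.1002,54)"
```

```text
t28.50 p[ 0.5094 -0.2084  0.1004] yaw53.75 tilt0.52 F[ 0.3  -0.49 -0.61] T[-0.134  0.013  0.331] g0.0292 q7 -0.36
wrench [ 0.5094 -0.2084  0.0874] F tool [-0.21  0.53  0.61] T tool [-0.071 -0.115 -0.331]
shift cm [ 0.01  -0.011  0.024] turn deg [ 0.16  0.5  -0.25]
```

Emit:
carry_out(targets=[[0, 0, 0.01, 0.1, 0.4, 1, 0], [0, 0, 0, 0, 0, 1, 0], [0, 0, 0, 0, 0, 1, 0], [0, 0, 0, 0, 0, 1, 0]])

```text
clock: 28.9
position: [0.5093, -0.2087, 0.1004]
orientation: [[0.648, 0.761, -0.0], [0.761, -0.648, -0.002], [-0.002, 0.002, -1.0]]
contact_force: [-1.0, -1.5, -0.7]
grip_width: 0.0291
```

```bash
python3 -c "
from h import *
wr()"
```

```text
t28.90 p[ 0.5093 -0.2087  0.1004] yaw49.59 tilt0.14 F[-0.99 -1.54 -0.68] T[-0.134  0.036  0.375] g0.0291 q7 -0.42
wrench [ 0.5093 -0.2087  0.0874] F tool [-1.81  0.24  0.68] T tool [-0.061 -0.125 -0.375]
```

Emit:
carry_out(targets=[[0.02, 0, 0.01, 0, 0, 1, 0], [0, 0, 0, 0, 0, 1, 0], [0, 0, 0, 0, 0, 1, 0]])

```text
clock: 29.2
position: [0.5093, -0.2086, 0.1003]
orientation: [[0.691, 0.723, -0.0], [0.723, -0.691, -0.003], [-0.002, 0.001, -1.0]]
contact_force: [-1.0, -0.5, -0.3]
grip_width: 0.0287
```

```bash
python3 -c "
from h import *
wr()"
```

```text
t29.20 p[ 0.5093 -0.2086  0.1003] yaw46.33 tilt0.15 F[-1.05 -0.46 -0.34] T[-0.195  0.036  0.396] g0.0287 q7 -0.47
wrench [ 0.5093 -0.2086  0.0873] F tool [-1.06 -0.44  0.34] T tool [-0.109 -0.166 -0.396]
```

Emit:
carry_out(targets=[[0.01, 0, 0, 0, 0, 1, 0], [0, 0, 0, 0, 0, 1, 0], [0, 0, 0, 0, 0, 1, 0]])

```text
clock: 29.5
position: [0.5094, -0.2086, 0.1003]
orientation: [[0.731, 0.683, -0.0], [0.683, -0.731, -0.003], [-0.002, 0.002, -1.0]]
contact_force: [-1.4, -0.9, -1.4]
grip_width: 0.029
```

```bash
python3 -c "
from h import *
wr()"
```

```text
t29.50 p[ 0.5094 -0.2086  0.1003] yaw43.06 tilt0.15 F[-1.42 -0.92 -1.36] T[-0.159  0.075  0.337] g0.0290 q7 -0.52
wrench [ 0.5094 -0.2086  0.0873] F tool [-1.66 -0.3   1.36] T tool [-0.066 -0.163 -0.337]
```

Emit:
carry_out(targets=[[0.01, 0, 0, 0, 0, 1.2, 0], [0, 0, 0, 0, 0, 1.2, 0], [0, 0, 0, 0, 0, 1.1, 0]], newtons=20)

```text
clock: 29.8
position: [0.5094, -0.2086, 0.1003]
orientation: [[0.774, 0.633, -0.001], [0.633, -0.774, -0.003], [-0.002, 0.002, -1.0]]
contact_force: [-0.2, -0.2, -0.4]
grip_width: 0.0292
```

```bash
python3 -c "
from h import *
wr()"
```

```text
t29.80 p[ 0.5094 -0.2086  0.1003] yaw39.24 tilt0.16 F[-0.19 -0.25 -0.45] T[-0.188  0.098  0.354] g0.0292 q7 -0.58
wrench [ 0.5094 -0.2086  0.0873] F tool [-0.3   0.07  0.45] T tool [-0.084 -0.194 -0.354]
```

Emit:
carry_out(targets=[[0.01, 0, 0.01, 0, 0, 1.2, 0], [0, 0, 0, 0, 0, 1.2, 0], [0, 0, 0, 0, 0, 1.1, 0]])

```text
clock: 30.1
position: [0.5094, -0.2086, 0.1003]
orientation: [[0.815, 0.58, -0.001], [0.58, -0.815, -0.003], [-0.002, 0.002, -1.0]]
contact_force: [-1.0, -1.3, -0.8]
grip_width: 0.0292
```

```bash
python3 -c "
from h import *
wr()"
```

```text
t30.10 p[ 0.5094 -0.2086  0.1003] yaw35.43 tilt0.17 F[-0.96 -1.29 -0.82] T[-0.115  0.09   0.351] g0.0292 q7 -0.64
wrench [ 0.5094 -0.2086  0.0873] F tool [-1.53  0.49  0.82] T tool [-0.042 -0.139 -0.351]
```

Emit:
carry_out(targets=[[0.01, 0, 0.02, 0, 0, 1.2, 0], [0, 0, 0.01, 0, 0, 1.2, 0], [0, 0, 0, 0, 0, 1.1, 0]])

```text
clock: 30.4
position: [0.5094, -0.2086, 0.1002]
orientation: [[0.852, 0.524, -0.001], [0.524, -0.852, -0.003], [-0.002, 0.002, -1.0]]
contact_force: [-0.9, -0.1, -0.7]
grip_width: 0.029
```

```bash
python3 -c "
from h import *
wr()"
```

```text
t30.40 p[ 0.5094 -0.2086  0.1002] yaw31.60 tilt0.17 F[-0.91 -0.06 -0.66] T[-0.225  0.177  0.353] g0.0290 q7 -0.70
wrench [ 0.5094 -0.2086  0.0872] F tool [-0.81 -0.43  0.66] T tool [-0.099 -0.268 -0.354]
```

Emit:
carry_out(targets=[[0.01, 0, 0.02, 0, 0, 1.2, 0], [0, 0, 0.01, 0, 0, 1.2, 0], [0, 0, 0, 0, 0, 1.1, 0]])

```text
clock: 30.7
position: [0.5094, -0.2085, 0.1002]
orientation: [[0.884, 0.468, -0.001], [0.468, -0.884, -0.003], [-0.003, 0.002, -1.0]]
contact_force: [-1.6, -0.9, 0.1]
grip_width: 0.0291
```

```bash
python3 -c "
from h import *
wr()"
```

```text
t30.70 p[ 0.5094 -0.2085  0.1002] yaw27.88 tilt0.19 F[-1.59 -0.9   0.08] T[-0.146  0.302  0.614] g0.0291 q7 -0.76
wrench [ 0.5094 -0.2085  0.0872] F tool [-1.83  0.05 -0.08] T tool [ 0.01  -0.334 -0.614]
```

Emit:
carry_out(targets=[[0, 0, 0, 0, 0, 0.3, 0], [0, 0, 0, 0, 0, 0, 0]])

```text
clock: 30.9
position: [0.5095, -0.2085, 0.1002]
orientation: [[0.886, 0.463, -0.001], [0.463, -0.886, -0.004], [-0.003, 0.003, -1.0]]
contact_force: [-1.2, -1.1, 1.7]
grip_width: 0.0292
```

```bash
python3 -c "
from h import *
wr()"
```

```text
t30.90 p[ 0.5095 -0.2085  0.1002] yaw27.58 tilt0.22 F[-1.25 -1.13  1.65] T[-0.215  0.278  0.647] g0.0292 q7 -0.77
wrench [ 0.5095 -0.2085  0.0872] F tool [-1.63  0.43 -1.65] T tool [-0.064 -0.344 -0.648]
```

Emit:
carry_out(targets=[[0, 0, 0, 0, 0, -1.5, 0], [0, 0, 0, 0, 0, -1.5, 0], [0, 0, 0, 0, 0, 0, 0], [0, 0, 0, 0, 0, 0, 40], [0, 0, 0, 0, 0, 0, 70], [0, 0, 0, 0, 0, 0, 75], [0, 0, 0, 0, 0, 0, 75]])

```text
clock: 31.6
position: [0.5107, -0.2078, 0.1002]
orientation: [[0.862, 0.508, 0.002], [0.508, -0.862, -0.001], [0.001, 0.002, -1.0]]
contact_force: [-0.9, -0.6, 0.2]
grip_width: 0.0639
```

Emit:
carry_out(targets=[[0, 0, -0.5, 0, 0, 0, 75], [0, 0, -1, 0, 0, 0, 75], [0, 0, -2, 0, 0, 0, 75], [0, 0, -3, 0, 0, 0, 75], [0, 0, -4, 0, 0, 0, 75], [0, 0, -4, 0, 0, 0, 75], [0, 0, -2, 0, 0, 0, 75], [0, 0, 0, 0, 0, 0, 75], [0, 0, 0, 0, 0, 0, 75]])

```text
clock: 32.5
position: [0.5105, -0.2073, 0.277]
orientation: [[0.862, 0.506, 0.006], [0.507, -0.862, -0.002], [0.004, 0.004, -1.0]]
contact_force: [1.1, -0.2, -1.1]
grip_width: 0.0643
```

Run:
```python
from h import *
wr()
tiles=[]
for n in("scene","top"):
    im=camera(n)
    for q in("wrench","tap_seat","tap"): print(n,q,[(r["score"],np.round(r["at"],4)) for r in spot_point(n,q)])
    u,v=np.round(proj(n,[(.509,-.2085,.1)])[0]).astype(int)
    tiles.append(cv2.resize(im[v-40:v+40,u-40:u+40],(400,400),interpolation=cv2.INTER_CUBIC))
cv2.imwrite("pics/e1.png",cv2.cvtColor(np.hstack(tiles),cv2.COLOR_RGB2BGR))
```

```text
t32.50 p[ 0.5105 -0.2073  0.277 ] yaw30.43 tilt0.35 F[ 1.07 -0.23 -1.05] T[ 0.069 -0.003 -0.029] g0.0643 q7 -0.73
wrench [ 0.5105 -0.2073  0.264 ] F tool [0.8  0.74 1.06] T tool [0.057 0.038 0.029]
scene wrench [(0.72, array([ 0.4498, -0.0173,  0.0009])), (0.64, array([ 0.5069, -0.2061,  0.0866])), (0.39, array([ 3.035e-01, -3.981e-01,  2.000e-04]))]
scene tap_seat []
scene tap [(0.61, array([ 0.5104, -0.208 ,  0.0592])), (0.25, array([ 0.5118, -0.21  ,  0.0014]))]
top wrench [(0.63, array([ 0.506 , -0.2079,  0.0845])), (0.45, array([ 4.446e-01, -1.940e-02, -4.000e-04]))]
top tap_seat []
top tap []
```

View pics/e1.png

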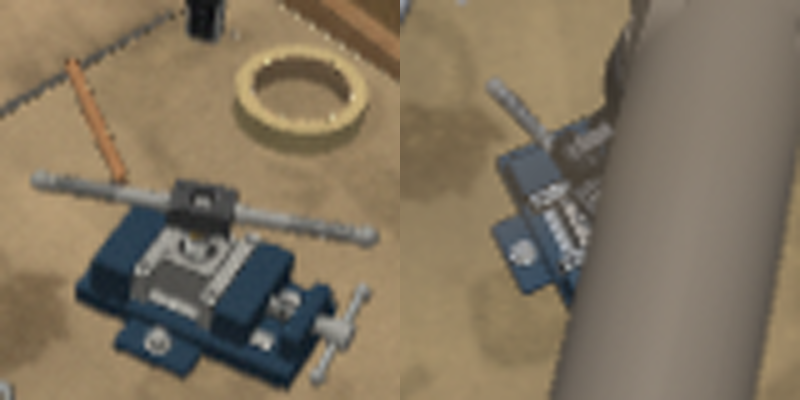

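```bash
python3 -c "
from workcell import *
print(sign_off())"
```

```text
the job is handed in; nothing more can be done
None
```

The larger wrench is seated on the tap, and I ran the tap to where I felt it bottom. The job was handed in at about 32.7 s of the 72 s allowed, and sign-off gave no verdict.

- **Seating:** the wrench went fully down on the square with about 7 N.
- **Turning:** the tap went to about 180° forward, back to about 90°, forward to about 270°, and back to about 180°. These angles are worked out from the wrist turn. I let go and took a fresh grip once, halfway through the second forward turn. The running torque stayed around 0.35 N m, with brief readings up to about 0.43.
- **Bottoming:** I went the last part in steps of about 1° with a 20 N grip. At roughly 315–317°, the torque rose from 0.35 to 0.61 N m. A further 0.3° gave 0.65 N m, so I stopped there, eased the twist off and released.

**Last checks:**
- The final scene picture shows the wrench level on the tap, the arm clear above it and the tape in place. I did not check the other loose things again.
- Both cameras place the wrench's underside at about 85–87 mm high, within a few millimetres of the tap axis.
- The networks no longer reported the tap's shoulder, because the wrench covers it.
- **Unresolved:** if the tap started at exactly 60 mm, the required final height would mean about 334° of turning, but I estimate 315–317°. The descent I measured from the wrench's height was also only about 2.3 mm, against about 2.6 mm expected. I went by the clear torque rise at the stop and did not force it further.

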